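Tip the polishing balls from the scoop into the narrow-mouthed bottle

ROBOT

A 6-joint arm with a two-finger parallel gripper is mounted at the origin on a cart in front of the work surface, level with it; the furniture and walls round the work are solid. World frame = base frame: x ahead of the robot, y to its left, z up, the work surface at z = 0. Lengths are in m, angles in rad, forces in N, time in s.
With the tool pointing down it reaches from about 0.375 to 0.9 m from the base axis. Payload 3.1 kg.
Tool frame: the origin (TCP) lies on the centre line of the jaws, within the pads' length; the fingertips stand 8 mm ahead of it and the grasp point (between the pads) lies 11 mm behind it; z points along the fingers, y is the line along which they close (so a half turn about z gives the same grasp; the last joint's range is limited). The gripper opens to 85 mm and grips with 20 to 120 N. Pads are 22 mm wide; open, the fingers measure 114 mm over their backs; the gripper's body (76 mm by 85 mm) begins 54 mm behind the grasp point. The pads swing forward as they close: fully open they stand 13 mm farther back than shut.
Start: joints at [0.989, 0.527, 1.433, -0, 1.181, -0.178], TCP at [0.246, 0.575, 0.205] pointing down, gripper open.
Joint ranges: [-3.08, 3.08], [-0.75, 2.2], [0.22, 2.44], [-1.43, 4.57], [0, 2.65], [-2.85, 2.85]. Speed limits (rad/s): [2.79, 2.79, 3.14, 3.14, 3.14, 3.14].

INTERFACE

Orientations are given as a unit quaternion [x, y, z, w].
In Python, from station import * gives the robot as it stands.
- The arm moves only by the tool play_rows, never from a script. Its argument "rows" is a list of rows, each a list of 3 entries, a list of its own where there are three numbers: the turn, a rotation vector about the tool's x, y, z in degrees, then the shift along the tool's x, y, z in mm, then the closure, from 0 (fully open) to 1 (shut). In form: [[[ax, ay, az], [dx, dy, dz], jaw], ...]. A call has 1 to 12 rows; each row shifts and turns the commanded pose from where the row before left it, along the tool's axes as they then stand; what a row does not reach is not made up. A row lasts 1/12 s, in which the tool goes at most 41.7 mm and 7.16 degrees, less where a joint would pass 70% of its speed; a pose out of reach is approached as far as the arm can. A call with a gripper value outside its range is refused whole. The fingers move at their own pace and stop on an object; "grip_force" is the grip in N (left out, the last holds). Time passes only in rows, so rows that do not move let the fingers close. It gives the time, the measured TCP pose, the force, the opening and the grip force at its end, in the units of the state.
- sense(): the state, without advancing time (a new reading comes with each control period).
- snapshot(name): name is "scene" or "top"; returns (picture, depth): 384x512x3 uint8, red, green, blue; 384x512 float32, m along the optical axis (not along the pixel's ray), 0 where there is no reading.
- get_calibration(name): a dict with "vfov" (degrees; the focal length in pixels is half the picture's height over the tangent of half this angle, whatever the lens; pixels are square), "cx", "cy" (the principal point, pixels), "xyz" and "attitude" of the camera in the world. Camera axes: x right, y down, z forward; pixel columns grow to the right and rows downward; lengths in m; the calibration is good to about 2 mm. A picture is of the moment at which its call begins. get_calibration takes no time and is no camera call.
- sign_off(): hands the job in; it is judged then, once.
The state is a dict: "t": time; "q": joint angles; "qd": joint speeds; "tau": joint torques, N m; "tcp_pos": TCP position; "tool_rot": TCP orientation; "force": force on the tool from outside, world axes, zero at the start; "ft_torque": the same for the moment, N m; "finger_gap": opening from 0.0 (shut) to 1.0 (fully open); "gripper_force": force on a finger pad.
Only numpy, scipy, OpenCV 4.12 (cv2) and the standard library are available. Lean on these libraries where they do the work, as an engineer would, in place of code of your own. Each camera call takes 0.05 s, during which the arm holds its last target. There are 200 camera calls.

TASK

Put the three steel polishing balls away in the open aluminium bottle: carry the loaded scoop level to the bottle, rest its down-turned lip inside the mouth, and only then tip the scoop, keeping the lip in the mouth until all three balls have rolled in. Then lift the scoop out and stand it level on the bench, clear of the bottle. Spill nothing, keep the bottle standing about where it is, and leave the tin and the vial where they are.

Things in the scene. Friction and masses are not known exactly. Their poses are not given: they have to be found in the camera images.
- scoop: Steel trough scoop, 155 mm long, 27.5 mm wide, sheet 2.5 mm, loose, 0.16 kg, three balls in it. Origin on its underside, at bench level; x to the spout, z up. From the rear: handle plate; level floor x -50 to +14 mm, walls 25 mm; ramp rising at 18 degrees to the crest at x +60; lip turned down 45 degrees. The balls roll out only when the spout is tipped down over 18 degrees, freely at 35 to 45.
- scoop_handle (a point): Grasp point: middle of the scoop's upright wooden handle plate, 67 mm behind the scoop's origin and 42 mm above its underside. The plate is 30 mm long (scoop x), 12 mm thick (scoop y), its top 64.5 mm above the underside. Pinch it across its thickness from above. Axes as the scoop's.
- scoop_crest (a point): Middle of the crest (upper face, where ramp and lip meet), 60 mm ahead of the scoop's origin and 17.4 mm above its underside. The hollow corner 2.5 mm under the crest can rest on the bottle's rim, the lip hooked inside. Axes as the scoop's.
- scoop_lip (a point): Middle of the tip of the down-turned lip, 72.7 mm ahead of the scoop's origin, 4.7 mm above its underside (12.7 mm lower and farther ahead than the crest). The lip is 18 mm long, 27.5 mm wide over its side cheeks, which stand 7 mm off its upper face.
- bottle: Open aluminium bottle with broad body (82 mm across, 50 mm high), sloping shoulder and narrow neck (52 mm outside), 90 mm high, loose, about 0.45 kg. Origin at the centre of its underside; z up.
- bottle_mouth (a point): Centre of the bottle's mouth, level with its rim, 90 mm above the bench. The mouth is round, 46 mm inside, neck wall 3 mm.
- ball1_center (a point): Centre of a steel polishing ball, 18 mm across, 24 g, loose in the scoop (rearmost).
- ball2_center (a point): Centre of the middle ball, like ball1.
- ball3_center (a point): Centre of the front ball, like ball1.
- tin_brown: Bystander: round open tin, 74 mm across and 48 mm high, which may stand at either side, where the bottle is not. Origin at the centre of its underside. Leave it alone.
- oil_vial: Bystander: square glass vial with a cap, 30 x 34 mm and 64 mm high, behind the work. Origin at the centre of its underside. Leave it alone. (Not listed: the big magnifier lamp, swung aside, its head hanging past the left end of the bench near x 0.7, y 0.6; keep clear of it.)
Not all that is in view belongs to the job. There is more than one size of the scoop; the one meant has the size given above.

How it is judged:
By the outcome, as a careful person would: the job done as asked, in the order asked, and still so for the second after the job is handed in, with the robot touching nothing.
It also fails if it takes over 59 s, if anything falls off the work surface, if the arm or the gripper's body presses on something with over 40 N, if the wrist force passes 120 N, or if a joint passes its speed limit or range.

## Working session

There is one attempt and no reset: what is moved stays moved. The work goes in short steps, Python scripts to look and compute and a tool call to move; the robot and the scene stay as the last step left them, time stands still between calls to the robot, and variables do not carry over. Pictures are saved under pics/ and viewed, at most 10 in all, crops included, and the job is handed in when it is done.

Besides the shell and the picture viewer there is one more tool, called after "Call:" as a command line: name --argument value ..., lists and objects as JSON in quotes. play_rows: Moves the arm, as the interface text tells. Its arguments: {"type":"object","properties":{"rows":{"type":"array","items":{"type":"array"}},"grip_force":{"type":"number"}},"required":["rows"]}

```bash
mkdir -p pics
cat > h.py <<'E'
import numpy as np, cv2
from scipy.spatial.transform import Rotation as R
from station import *
def cam(n):
    c=get_calibration(n); f=192/np.tan(np.radians(c['vfov'])/2); return c,f
def rot(a):
    a=np.array(a,float); return R.from_quat(a) if a.shape==(4,) else R.from_matrix(a)
def cloud(n,d):
    c,f=cam(n); v,u=np.mgrid[0:384,0:512]
    p=np.stack([(u-c['cx'])/f*d,(v-c['cy'])/f*d,d],-1)
    return p@rot(c['attitude']).as_matrix().T+np.array(c['xyz'])
def shot(n):
    im,d=snapshot(n); np.save(f'{n}_d.npy',d); np.save(f'{n}_i.npy',im); return im,d
E
python3 - <<'E'
from h import *
for n in('scene','top'):
    im,d=shot(n); print(get_calibration(n)); cv2.imwrite(f'pics/{n}1.png',cv2.resize(im[:,:,::-1],(800,600)))
print(sense())
E
```

```text
{'vfov': 52.315027221524126, 'cx': 254.46363345748992, 'cy': 186.68965588903296, 'xyz': array([ 0.12006212, -0.14358395,  0.87937872]), 'attitude': array([ 0.7986411 , -0.53888115,  0.14838948, -0.22306962])}
{'vfov': 45.3513203676322, 'cx': 258.9305171566724, 'cy': 196.91257181434665, 'xyz': array([0.36025861, 0.05273919, 1.14194476]), 'attitude': array([-0.68731934,  0.71848131, -0.07764853,  0.07312611])}
{'t': 0.1, 'q': array([ 9.88509579e-01,  5.28396651e-01,  1.43380929e+00, -4.32678053e-05,
        1.18141830e+00, -1.78475515e-01]), 'qd': array([ 0.00031326, -0.00237022, -0.00375383,  0.00170834,  0.00112934,
        0.00020049]), 'tau': array([ 5.43980168e-04, -4.43300772e+01, -1.78585535e+01, -2.28783692e-04,
        3.88016153e-03,  1.37919361e-06]), 'tcp_pos': array([0.24514508, 0.57412938, 0.20360597]), 'tool_rot': array([ 2.00528431e-01,  9.79687356e-01, -9.50614854e-04, -3.58561633e-04]), 'force': array([ 0.07678327,  0.16661117, -0.20922084]), 'ft_torque': array([-0.01834062,  0.03102463, -0.02913545]), 'gripper_force': 0.0, 'finger_gap': 1.002570655622115}
```

View pics/scene1.png

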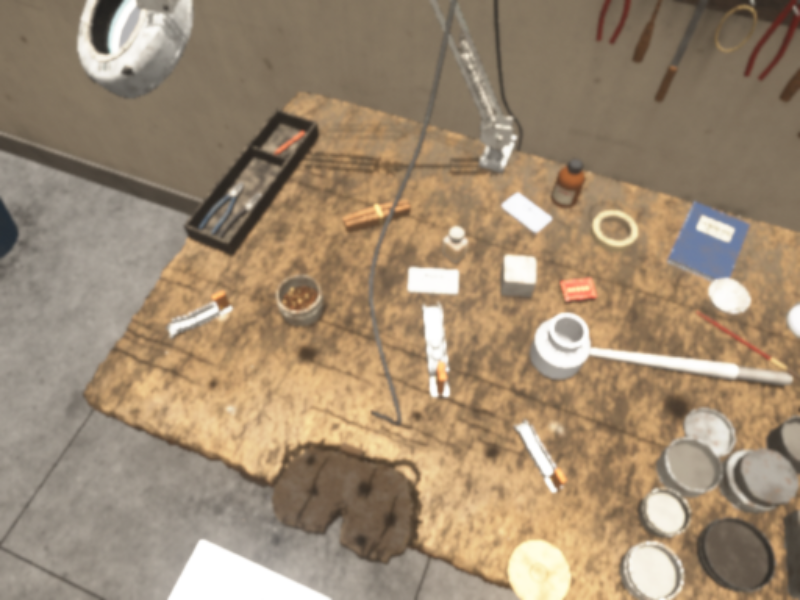

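View pics/top1.png

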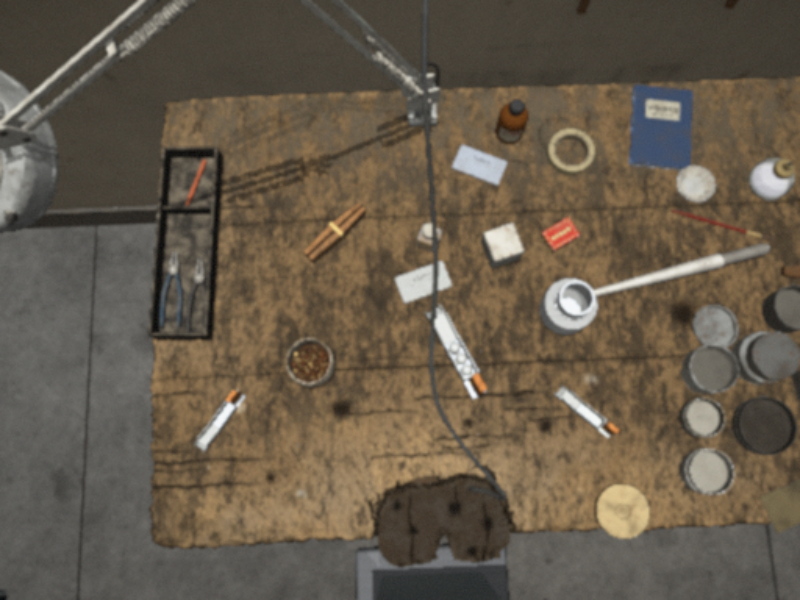

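The scene shows the loaded scoop at top view (455,350) in the 800x600 picture, with its handle lower right and its spout upper left. The bottle is at (570,305), the tin at (310,360) and the vial at (503,243). A cord crosses near the scoop.

Run:
```python
from h import *
im=np.load('top_i.npy'); d=np.load('top_d.npy')
a=im[180:265,255:400]; cv2.imwrite('pics/topc.png',cv2.resize(a[:,:,::-1],None,fx=5.5,fy=5.5,interpolation=cv2.INTER_CUBIC))
P=cloud('top',d)
Z=P[...,2]
# cord
for v in range(20,330,30):
    row=im[v,255:330].astype(int).sum(1); 
    print(v, np.round(Z[v,262:290:3],3))
im2=np.load('scene_i.npy')
a=im2[180:265,225:405]; cv2.imwrite('pics/scenec.png',cv2.resize(a[:,:,::-1],None,fx=4.4,fy=4.4,interpolation=cv2.INTER_CUBIC))
# bottle rim
for n in('top','scene'):
    P=cloud(n,np.load(n+'_d.npy')); m=(abs(P[...,2]-.09)<.004)&(P[...,0]>.3)&(P[...,0]<.8)&(P[...,1]<0)&(P[...,1]>-.3)
    q=P[m]; print(n,len(q),q.min(0),q.max(0),q.mean(0))
    m=(P[...,2]>.055)&(P[...,2]<.07)&(P[...,0]>.3)&(P[...,0]<.7)&(abs(P[...,1])<.25)
    from scipy.ndimage import label
    l,k=label(m)
    for i in range(1,k+1):
        q=P[l==i]
        if len(q)>5: print(len(q),q.min(0).round(3),q.max(0).round(3),q.mean(0).round(4))
```

```text
20 [0.089 0.091 0.086 0.55  0.086 0.087 0.086 0.088 0.086 0.087]
50 [ 0.017  0.112  0.131  0.542  0.098  0.096 -0.012 -0.058 -0.068 -0.061]
80 [ 0.003  0.001 -0.     0.517  0.515 -0.001 -0.002  0.002 -0.001  0.002]
110 [-0.001 -0.001 -0.002  0.     0.483  0.003  0.     0.     0.002  0.002]
140 [ 0.004  0.005  0.    -0.001 -0.002  0.447 -0.     0.001  0.001 -0.001]
170 [-0.002  0.003  0.001  0.008  0.009  0.412  0.008  0.009 -0.     0.   ]
200 [0.004 0.    0.001 0.004 0.011 0.384 0.017 0.015 0.001 0.003]
230 [0.004 0.    0.001 0.006 0.358 0.002 0.005 0.003 0.004 0.021]
260 [ 0.001  0.001  0.001  0.002  0.002 -0.     0.331 -0.001  0.002  0.004]
290 [ 4.000e-03  0.000e+00 -1.000e-03 -0.000e+00 -2.000e-03 -2.000e-03
  2.000e-03  1.142e+00  2.000e-03  3.000e-03]
320 [0.008 0.006 0.001 0.008 0.004 0.006 0.008 0.007 0.006 0.006]
top 118 [ 0.56734517 -0.24245032  0.08601154] [ 0.62073267 -0.18982176  0.09383454] [ 0.59458586 -0.2169739   0.09036233]
279 [ 0.555 -0.25   0.055] [ 0.632 -0.178  0.07 ] [ 0.5841 -0.2048  0.0613]
69 [ 0.462 -0.074  0.058] [ 0.49  -0.054  0.07 ] [ 0.4755 -0.0643  0.0652]
scene 131 [ 0.56702405 -0.24290307  0.08620333] [ 0.62035805 -0.18977181  0.09287225] [ 0.59388125 -0.21653794  0.08962726]
263 [ 0.557 -0.25   0.055] [ 0.618 -0.179  0.07 ] [ 0.575  -0.2119  0.0613]
7 [ 0.613 -0.214  0.066] [ 0.618 -0.201  0.07 ] [ 0.6156 -0.2076  0.0684]
11 [ 0.593 -0.25   0.057] [ 0.609 -0.244  0.067] [ 0.5994 -0.2472  0.0611]
73 [ 0.461 -0.075  0.056] [ 0.49  -0.054  0.069] [ 0.4743 -0.0647  0.0634]
```

View pics/topc.png

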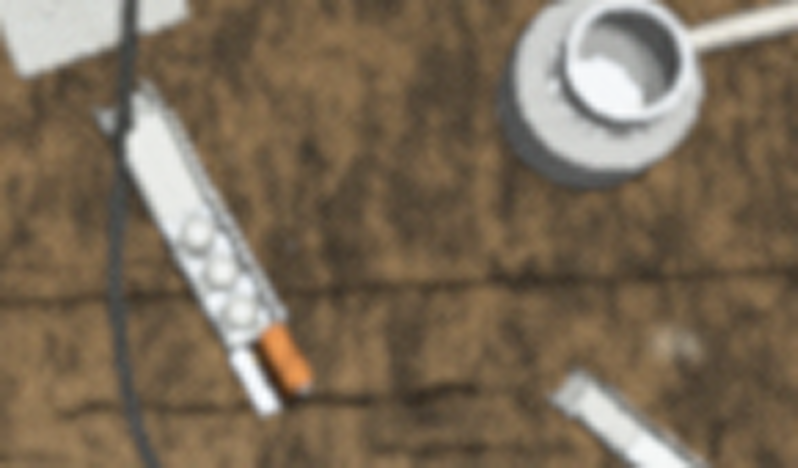

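View pics/scenec.png

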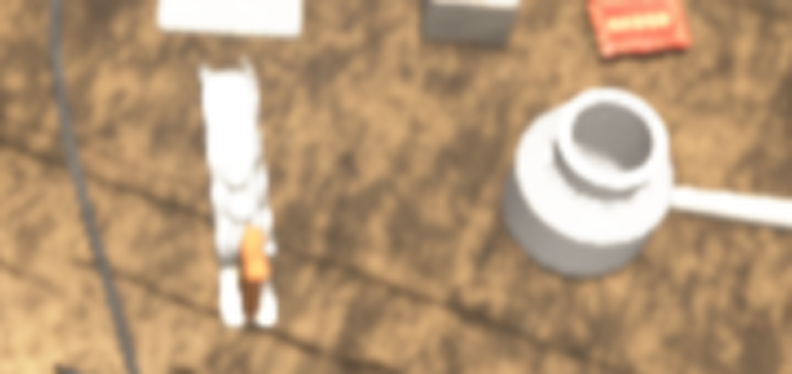

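The top crop shows the three balls behind the ramp, the orange handle top around crop (285,357) and the lip around (125,100). The bottle mouth is at crop (630,62). I'll measure the scoop's yaw and where the cord and rod are.

Run:
```python
from h import *
for n in('top','scene'):
    im=np.load(n+'_i.npy').astype(int); P=cloud(n,np.load(n+'_d.npy')); Z=P[...,2]
    reg=(P[...,0]>.43)&(P[...,0]<.66)&(P[...,1]>-.1)&(P[...,1]<.05)
    og=reg&(im[...,0]-im[...,2]>110)&(Z>.05)
    q=P[og]; print(n,'handle',len(q),q.mean(0).round(4), cv2.minAreaRect((q[:,:2]*1000).astype(np.float32)))
    m=reg&(Z>.006)&(Z<.032)
    q=P[m]; r=cv2.minAreaRect((q[:,:2]*1000).astype(np.float32)); print('body',len(q),r)
    w=P[reg&(Z>.018)&(Z<.032)]; c=w.mean(0); U,S,V=np.linalg.svd(w[:,:2]-c[:2]); print('walls',c,np.degrees(np.arctan2(V[0,1],V[0,0])),S)
    a=V[0]*np.sign(V[0,0]); s=(w[:,:2]-c[:2])@a; t=(w[:,:2]-c[:2])@np.array([-a[1],a[0]]); print(s.min(),s.max(),np.percentile(t,[2,98]))
P=cloud('top',np.load('top_d.npy'))
cord=P[(P[...,2]>.12)&(P[...,2]<.7)&(P[...,0]>.05)&(abs(P[...,1])<.4)]
o=np.argsort(cord[:,2]); print(len(cord)); print(cord[o][::max(1,len(o)//16)].round(3))
P=cloud('scene',np.load('scene_d.npy'))
cord=P[(P[...,2]>.12)&(P[...,2]<.9)&(P[...,0]>.05)&(abs(P[...,1])<.4)]
o=np.argsort(cord[:,2]); print(len(cord)); print(cord[o][::max(1,len(o)//16)].round(3))
P=cloud('top',np.load('top_d.npy'))
for u,v in((620,288),(660,279),(700,268),(760,250),(503,243)): print((u,v),P[int(v*.64),int(u*.64)].round(3))
```

```text
top handle 42 [ 0.4746 -0.0657  0.0659] ((474.70892333984375, -66.0285415649414), (23.667953491210938, 9.285564422607422), 26.697620391845703)
body 939 ((546.6148681640625, -26.004562377929688), (227.55908203125, 148.07969665527344), 0.3717288076877594)
walls [ 0.5316856  -0.03792447  0.02323045] -156.04227587952255 [0.55158291 0.14958685]
-0.07683312317168438 0.125894577395733 [-0.01379154  0.0148892 ]
scene handle 50 [ 0.4715 -0.0658  0.064 ] ((473.4127502441406, -65.85466003417969), (23.562580108642578, 11.291893005371094), 21.251544952392578)
body 776 ((560.1212768554688, -11.358551025390625), (219.0717315673828, 83.09529113769531), 13.440065383911133)
walls [ 0.52930779 -0.03811045  0.02343612] -155.10656638600244 [0.52445349 0.13469518]
-0.07452752637473732 0.07416392072221724 [-0.01401317  0.01379411]
7337
[[ 1.049 -0.34   0.12 ]
 [ 1.052  0.159  0.126]
 [ 1.048  0.163  0.132]
 [ 1.053 -0.394  0.138]
 [ 1.051 -0.017  0.144]
 [ 1.052  0.1    0.15 ]
 [ 1.052  0.124  0.157]
 [ 1.051  0.174  0.164]
 [ 1.051  0.153  0.175]
 [ 0.934  0.03   0.198]
 [ 0.914  0.092  0.269]
 [ 0.906  0.121  0.336]
 [ 0.901  0.146  0.388]
 [ 0.856  0.341  0.423]
 [ 0.843  0.346  0.444]
 [ 0.624  0.013  0.469]
 [ 0.761  0.015  0.552]]
18566
[[ 1.05  -0.101  0.12 ]
 [ 1.054 -0.125  0.135]
 [ 1.048 -0.331  0.149]
 [ 1.051 -0.289  0.162]
 [ 1.048 -0.024  0.176]
 [ 1.049 -0.071  0.188]
 [ 1.049 -0.148  0.201]
 [ 1.051  0.009  0.214]
 [ 1.049 -0.059  0.228]
 [ 1.048  0.043  0.243]
 [ 1.049 -0.029  0.258]
 [ 1.05  -0.015  0.273]
 [ 1.049 -0.067  0.29 ]
 [ 0.382 -0.01   0.307]
 [ 1.016 -0.239  0.335]
 [ 0.54   0.013  0.395]
 [ 0.12  -0.144  0.879]]
(620, 288) [ 0.622 -0.307  0.017]
(660, 279) [ 0.636 -0.375  0.014]
(700, 268) [ 0.649 -0.44   0.023]
(760, 250) [ 0.672 -0.538  0.027]
(503, 243) [ 0.698 -0.119  0.047]
```

Run:
```python
from h import *
for n in('top','scene'):
    P=cloud(n,np.load(n+'_d.npy')); D=np.load(n+'_d.npy')
    m=(D>0)&(P[...,2]>.03)&(P[...,2]<.8)&(P[...,0]>.05)&(P[...,0]<.88)&(abs(P[...,1])<.12)&~((P[...,2]<.075)&(P[...,0]>.4))
    q=P[m]; q=q[np.argsort(q[:,0])]; print(n,len(q))
    for x in np.arange(.1,.9,.04):
        s=q[abs(q[:,0]-x)<.02]
        if len(s): print(round(x,2),len(s),np.median(s,0).round(3),s[:,2].min().round(3),s[:,2].max().round(3))
```

```text
top 1211
0.3 23 [ 0.318 -0.059  0.258] 0.246 0.273
0.34 138 [ 0.33  -0.044  0.278] 0.23 0.298
0.38 81 [ 0.379 -0.014  0.306] 0.296 0.319
0.42 80 [0.42  0.01  0.328] 0.316 0.342
0.46 78 [0.46  0.018 0.35 ] 0.338 0.364
0.5 89 [0.499 0.016 0.374] 0.361 0.388
0.54 87 [0.54  0.012 0.398] 0.386 0.414
0.58 99 [0.581 0.011 0.428] 0.411 0.449
0.62 123 [0.621 0.014 0.465] 0.443 0.486
0.66 133 [0.659 0.017 0.506] 0.484 0.525
0.7 127 [0.698 0.019 0.537] 0.523 0.547
0.74 104 [0.739 0.018 0.549] 0.542 0.553
0.78 49 [0.771 0.015 0.55 ] 0.545 0.553
scene 1095
0.1 2 [ 0.117 -0.014  0.282] 0.279 0.285
0.3 32 [ 0.317 -0.06   0.262] 0.245 0.271
0.34 162 [ 0.332 -0.043  0.279] 0.228 0.295
0.38 109 [ 0.38  -0.013  0.306] 0.292 0.319
0.42 91 [0.42  0.011 0.328] 0.317 0.34
0.46 89 [0.459 0.018 0.351] 0.338 0.363
0.5 91 [0.5   0.016 0.372] 0.36 0.386
0.54 98 [0.541 0.013 0.397] 0.382 0.412
0.58 109 [0.582 0.012 0.428] 0.409 0.445
0.62 127 [0.621 0.014 0.464] 0.443 0.487
0.66 75 [0.652 0.017 0.496] 0.484 0.508
0.82 50 [0.828 0.009 0.392] 0.362 0.413
0.86 60 [0.858 0.006 0.323] 0.276 0.363
```

The cord hangs in the air, about y 0 and z 0.25–0.55, with its free end near x 0.31. I'll pass above it with the tool retracted. The scoop yaw is about 25° and the bottle mouth is at (0.594,-0.216).

Call:
play_rows --rows '[[[0, 0, 0], [-17, -20, -23], 0], [[0, 0, 0], [-17, -20, -23], 0], [[0, 0, 0], [-17, -20, -23], 0], [[0, 0, 0], [-17, -20, -23], 0], [[0, 0, 0], [-17, -20, -23], 0], [[0, 0, 0], [-17, -20, -23], 0], [[0, 0, 0], [-17, -20, -23], 0], [[0, 0, 0], [-17, -20, -23], 0], [[0, 0, 0], [-17, -20, -23], 0], [[0, 0, 0], [-17, -20, -23], 0], [[0, 0, 0], [-17, -20, -23], 0]]'

```text
t: 1.02
tcp_pos: [0.3307, 0.2975, 0.4583]
tool_rot: [0.2, 0.98, -0.0, -0.0]
force: [1.1, 0.5, -0.5]
finger_gap: 0.998
gripper_force: 0.0
```

```bash
cat >> h.py <<'E'
def log():
    import json; s=sense(); open('log.jsonl','a').write(json.dumps([list(map(float,s[k])) for k in('q','tcp_pos','tool_rot')])+'\n'); return s
def st():
    s=log(); print('t',round(s['t'],2),'q',np.round(s['q'],3),'p',np.round(s['tcp_pos'],4)); M=rot(s['tool_rot']).as_matrix(); print('ty yaw',np.degrees(np.arctan2(M[1,1],M[0,1])).round(2),'z',M[:,2].round(3),'F',np.round(s['force'],1),'gap',round(s['finger_gap'],3)); return s
def plan(pos,yaw_y,tilt=0):
    """total turn(deg rotvec, tool) and shift (mm, tool axes now) to TCP pos; tool y yaw deg; tilt about scoop y."""
    s=sense(); M=rot(s['tool_rot']); T=target(yaw_y,tilt)
    print('turn',np.round(np.degrees((M.inv()*T).as_rotvec()),2),'shift(now axes)',np.round(M.inv().apply(np.array(pos)-s['tcp_pos'])*1000,1),'shift(target axes)',np.round(T.inv().apply(np.array(pos)-s['tcp_pos'])*1000,1))
def target(yaw_y,tilt=0):
    y=np.radians(yaw_y); Y=np.array([np.cos(y),np.sin(y),0]); Z=np.array([0,0,-1.]); X=np.cross(Y,Z)
    T=R.from_matrix(np.stack([X,Y,Z],1)); return T*R.from_rotvec([0,np.radians(tilt),0])
E
python3 - <<'E'
from h import *
st(); plan((.40,-.2,.46),-65)
E
```

```text
t 1.02 q [ 0.48   0.053  1.431 -0.     1.659 -0.687] p [0.3307 0.2975 0.4583]
ty yaw 66.88 z [-0.001 -0.    -1.   ] F [ 1.1  0.5 -0.5] gap 0.998
turn [-5.0000e-02  3.0000e-02  1.3188e+02] shift(now axes) [-259.1 -430.3   -1.6] shift(target axes) [-147.5  480.2   -1.7]
```

Call:
play_rows --rows '[[[0, 0, 0], [-25, -30, 0], 0], [[0, 0, 0], [-25, -30, 0], 0], [[0, 0, 0], [-25, -30, 0], 0], [[0, 0, 0], [-25, -30, 0], 0], [[0, 0, 0], [-25, -30, 0], 0], [[0, 0, 0], [-25, -30, 0], 0], [[0, 0, 0], [-25, -30, 0], 0], [[0, 0, 0], [-25, -30, 0], 0], [[0, 0, 0], [-12, -38, 0], 0], [[0, 0, 0], [-12, -38, 0], 0], [[0, 0, 0], [-12, -38, 0], 0], [[0, 0, 0], [-12, -38, 0], 0]]'

```text
t: 2.02
tcp_pos: [0.4042, -0.1606, 0.4572]
tool_rot: [0.201, 0.98, 0.0, -0.0]
force: [0.4, -0.3, -0.1]
finger_gap: 1.0
gripper_force: 0.0
```

Call:
play_rows --rows '[[[0, 0, 7], [0, 0, 0], 0], [[0, 0, 7], [0, 0, 0], 0], [[0, 0, 7], [0, 0, 0], 0], [[0, 0, 7], [0, 0, 0], 0], [[0, 0, 7], [0, 0, 0], 0], [[0, 0, 7], [0, 0, 0], 0], [[0, 0, 7], [0, 0, 0], 0], [[0, 0, 7], [0, 0, 0], 0], [[0, 0, 7], [0, 0, 0], 0], [[0, 0, 7], [0, 0, 0], 0], [[0, 0, 7], [0, 0, 0], 0], [[0, 0, 7], [0, 0, 0], 0]]'

```text
t: 3.02
tcp_pos: [0.4048, -0.1587, 0.457]
tool_rot: [0.806, 0.591, -0.0, -0.001]
force: [-0.2, -0.2, -0.8]
finger_gap: 0.998
gripper_force: 0.0
```

Run:
```python
from h import *
im,d=shot('top'); cv2.imwrite('pics/top2.png',im[150:384,150:512,::-1].repeat(2,0).repeat(2,1))
st(); plan((.475,-.066,.19),-65)
from scipy.optimize import least_squares
import json
L=[json.loads(l) for l in open('log.jsonl')]
def fk(q,a):
    h,L1,L2,o,Lt=a; t1=q[1]; t2=q[1]+q[2]; t3=t2+q[4]
    r=L1*np.sin(t1)+L2*np.sin(t2)+Lt*np.sin(t3); z=h+L1*np.cos(t1)+L2*np.cos(t2)+Lt*np.cos(t3)
    return np.array([r*np.cos(q[0])-o*np.sin(q[0]),r*np.sin(q[0])+o*np.cos(q[0]),z])
s=least_squares(lambda a:np.ravel([fk(l[0],a)-l[1] for l in L]+[[.1*(a[4]-.3),0,0]]),[.3,.42,.42,.11,.3]); print(s.x,abs(s.fun).max())
```

```text
t 3.07 q [-0.632  0.036  1.452 -0.     1.655 -0.323] p [ 0.4048 -0.1587  0.4571]
ty yaw -17.7 z [-0.001  0.001 -1.   ] F [ 0.7  0.9 -0.1] gap 1.001
turn [-7.00e-02  1.00e-02  4.73e+01] shift(now axes) [109.6  39.  267. ] shift(target axes) [102.9 -54.4 267.1]
[0.10781419 0.61651059 0.400135   0.11098544 0.30000003] 1.3264248844235826e-05
```

View pics/top2.png

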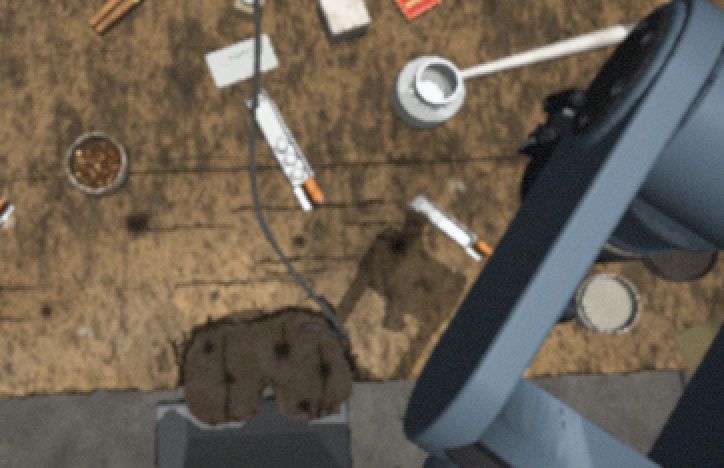

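The cord is clear of the arm, and the scoop, bottle (430,90 in the crop) and tin look undisturbed. Descending on the right-hand side, and refining the scoop's yaw.

Call:
play_rows --rows '[[[0, 0, 6.75], [0, 0, 33], 0], [[0, 0, 6.75], [0, 0, 33], 0], [[0, 0, 6.75], [0, 0, 33], 0], [[0, 0, 6.75], [0, 0, 33], 0], [[0, 0, 6.75], [0, 0, 33], 0], [[0, 0, 6.75], [0, 0, 33], 0], [[0, 0, 6.75], [0, 0, 33], 0], [[0, 0, 0], [0, 0, 33], 0]]'

```text
t: 3.73
tcp_pos: [0.4048, -0.1587, 0.1921]
tool_rot: [0.975, 0.221, 0.0, 0.0]
force: [0.6, -0.6, 0.0]
finger_gap: 1.001
gripper_force: 0.0
```

Run:
```python
from h import *
st()
from scipy.optimize import minimize
W=[]
for n in('top','scene'):
    P=cloud(n,np.load(n+'_d.npy')); Z=P[...,2]
    a=np.radians(24.5); c=np.array([.535,-.037])
    for it in range(3):
        A=np.array([np.cos(a),np.sin(a)]); B=np.array([-A[1],A[0]])
        s=(P[...,:2]-c)@A; t=(P[...,:2]-c)@B
        m=(abs(s+.01)<.05)&(abs(t)<.02)&(Z>.02)&(Z<.03)
        # walls: t ~ +-12.5 mm
        q=P[m]; tt=t[m]; ss=s[m]; up=(tt>.008); lo=(tt<-.008)
        pu=np.polyfit(ss[up],tt[up],1); pl=np.polyfit(ss[lo],tt[lo],1)
        sl=(pu[0]*up.sum()+pl[0]*lo.sum())/(up.sum()+lo.sum())
        off=(pu[1]+pl[1])/2
        a+=np.arctan(sl); c=c+B*off
    print(n,up.sum(),lo.sum(),'yaw',np.degrees(a),'slopes',pu,pl,'c',c)
    im=np.load(n+'_i.npy').astype(int); og=(im[...,0]-im[...,2]>110)&(Z>.055)&(abs(s+.067)<.03)&(abs(t)<.02)
    A=np.array([np.cos(a),np.sin(a)]); B=np.array([-A[1],A[0]]); q=P[og][:,:2]-c
    print('handle s',(q@A).min(),(q@A).max(),'t',(q@B).min(),(q@B).max(), 'axis pt at mid', c+A*((q@A).min()+(q@A).max())/2)
```

```text
t 3.73 q [-0.632  0.292  1.903  0.     0.946  0.493] p [ 0.4048 -0.1587  0.1921]
ty yaw -64.46 z [ 0. -0. -1.] F [ 0.6 -0.6  0. ] gap 1.001
top 41 45 yaw 26.139776415152102 slopes [0.00765994 0.01257707] [-0.00696638 -0.01257782] c [ 0.53459792 -0.03612058]
handle s -0.07879253751715516 -0.05507800326064684 t -0.00529658793978468 0.004295854037129192 axis pt at mid [ 0.47450866 -0.06560975]
scene 41 42 yaw 25.981659289189373 slopes [0.00357612 0.01241487] [-0.00349092 -0.01241487] c [ 0.53448732 -0.03587498]
handle s -0.07964397523397186 -0.05630383805075511 t -0.005628022225227666 0.005816789386145784 axis pt at mid [ 0.47338324 -0.06565322]
```

```bash
python3 -c "
from h import *
plan((.474,-.0656,.032),-63.95)"
```

```text
turn [ 0.02 -0.01 -0.51] shift(now axes) [102.5 -54.3 160.2] shift(target axes) [103.  -53.3 160.1]
```

Call:
play_rows --rows '[[[0, 0, -0.5], [0, 0, 0], 0], [[0, 0, 0], [25.75, -13.3, 0], 0], [[0, 0, 0], [25.75, -13.3, 0], 0], [[0, 0, 0], [25.75, -13.3, 0], 0], [[0, 0, 0], [25.75, -13.4, 0], 0], [[0, 0, 0], [0, 0, 0], 0], [[0, 0, 0], [0, 0, 20], 0], [[0, 0, 0], [0, 0, 20], 0], [[0, 0, 0], [0, 0, 20], 0], [[0, 0, 0], [0, 0, 20], 0]]'

```text
t: 4.57
tcp_pos: [0.475, -0.0665, 0.1143]
tool_rot: [0.974, 0.227, 0.001, 0.001]
force: [-0.1, -0.5, -0.0]
finger_gap: 1.001
gripper_force: 0.0
```

Run:
```python
from h import *
im,d=shot('scene'); cv2.imwrite('pics/scene3.png',cv2.resize(im[170:290,200:360,::-1],None,fx=5,fy=5,interpolation=cv2.INTER_CUBIC))
st(); plan((.474,-.0656,.032),-63.95)
```

```text
t 4.62 q [-0.373  0.484  1.885 -0.     0.778  0.74 ] p [ 0.4724 -0.0657  0.1111]
ty yaw -63.77 z [-0.004  0.001 -1.   ] F [-0.7  0.4 -1.4] gap 1.004
turn [-0.19  0.19  0.18] shift(now axes) [ 1.7  0.9 79.1] shift(target axes) [ 1.4  0.6 79.1]
```

View pics/scene3.png

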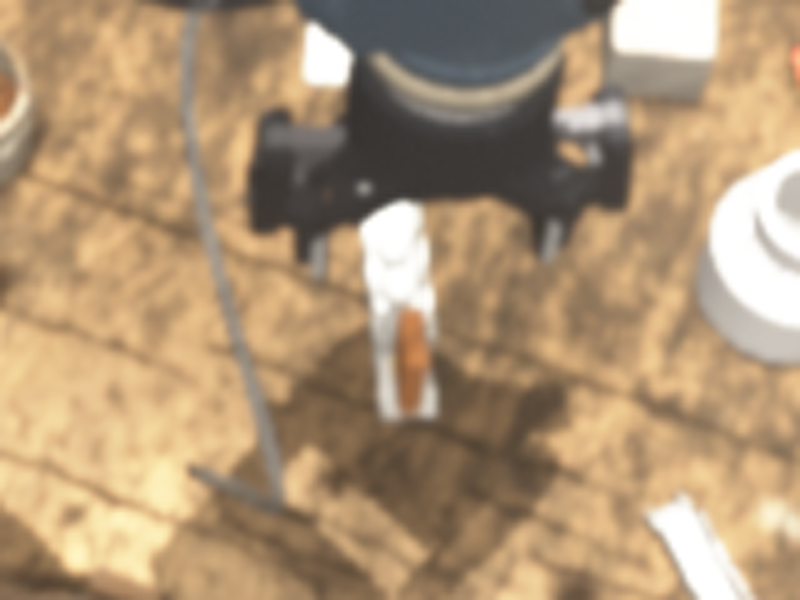

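The open fingers straddle the orange handle (410,360), and the cord is free to the left. Going down and gripping.

Call:
play_rows --rows '[[[0, 0, 0], [0, 0, 20], 0], [[0, 0, 0], [0, 0, 20], 0], [[0, 0, 0], [0, 0, 20], 0], [[0, 0, 0], [0, 0, 12], 0], [[0, 0, 0], [0, 0, 7], 0], [[0, 0, 0], [0, 0, 0], 0], [[0, 0, 0], [0, 0, 0], 0]]'

```text
t: 5.2
tcp_pos: [0.4748, -0.0663, 0.0353]
tool_rot: [0.974, 0.226, 0.0, 0.0]
force: [0.6, 0.7, 0.0]
finger_gap: 1.001
gripper_force: 0.0
```

Run:
```python
from h import *
st(); plan((.474,-.0656,.032),-63.95)
```

```text
t 5.2 q [-0.372  0.631  1.931 -0.     0.579  0.742] p [ 0.4748 -0.0663  0.0353]
ty yaw -63.86 z [ 0.001 -0.    -1.   ] F [0.6 0.7 0. ] gap 1.001
turn [ 0.05 -0.04  0.09] shift(now axes) [-0.4 -1.   3.3] shift(target axes) [-0.4 -1.   3.3]
```

Call:
play_rows --rows '[[[0, 0, 0], [-0.4, -1, 3], 0.3], [[0, 0, 0], [0, 0, 0], 0.5], [[0, 0, 0], [0, 0, 0], 0.65], [[0, 0, 0], [0, 0, 0], 0.75], [[0, 0, 0], [0, 0, 0], 0.8], [[0, 0, 0], [0, 0, 0], 0.84], [[0, 0, 0], [0, 0, 0], 0.88], [[0, 0, 0], [0, 0, 0], 1], [[0, 0, 0], [0, 0, 0], 1], [[0, 0, 0], [0, 0, 0], 1], [[0, 0, 0], [0, 0, 0], 1], [[0, 0, 0], [0, 0, 0], 1]]' --grip_force 70

```text
t: 6.2
tcp_pos: [0.4736, -0.0654, 0.0319]
tool_rot: [0.974, 0.226, 0.0, 0.0]
force: [-1.5, -2.2, 4.8]
finger_gap: 0.112
gripper_force: 68.6
```

Run:
```python
from h import *
s=st(); print(s['gripper_force'],s['ft_torque'])
```

```text
t 6.2 q [-0.371  0.637  1.935 -0.     0.568  0.744] p [ 0.4736 -0.0654  0.0319]
ty yaw -63.88 z [ 0.001 -0.001 -1.   ] F [-1.5 -2.2  4.8] gap 0.112
68.62318754196167 [-0.28565884  0.19084986 -0.0163284 ]
```

Gripped at 69 N. Now a gentle lift, kept level.

Call:
play_rows --rows '[[[0, 0, 0], [0, 0, -3], 1], [[0, 0, 0], [0, 0, -6], 1], [[0, 0, 0], [0, 0, -10], 1], [[0, 0, 0], [0, 0, -14], 1], [[0, 0, 0], [0, 0, -16], 1], [[0, 0, 0], [0, 0, -16], 1], [[0, 0, 0], [0, 0, -16], 1], [[0, 0, 0], [0, 0, -16], 1], [[0, 0, 0], [0, 0, -12], 1], [[0, 0, 0], [0, 0, -8], 1], [[0, 0, 0], [0, 0, -3], 1], [[0, 0, 0], [0, 0, 0], 1]]'

```text
t: 7.2
tcp_pos: [0.4733, -0.0649, 0.1519]
tool_rot: [0.974, 0.226, 0.0, 0.0]
force: [0.5, -0.1, -1.5]
finger_gap: 0.108
gripper_force: 68.6
```

Run:
```python
from h import *
s=st(); print(s['gripper_force'],s['ft_torque'])
im,d=shot('scene'); im2,d2=shot('top')
a=cv2.resize(im[150:290,210:380,::-1],(486,400),interpolation=cv2.INTER_CUBIC); b=cv2.resize(im2[150:270,235:330,::-1],(314,400),interpolation=cv2.INTER_CUBIC)
cv2.imwrite('pics/lift.png',np.hstack([a,b]))
M=np.array([.594,-.2165]); phi=np.radians(-30); A=np.array([np.cos(phi),np.sin(phi)])
p=M-A*(.127+.045); print('standoff',p); plan((*p,.152),-120)
p=M-A*(.127+.016); print('pour',p)
```

```text
t 7.2 q [-0.371  0.412  1.85   0.     0.879  0.744] p [ 0.4733 -0.0649  0.1519]
ty yaw -63.88 z [ 0.001 -0.    -1.   ] F [ 0.5 -0.1 -1.5] gap 0.108
68.57383131980896 [-0.02228878  0.11845042  0.03981776]
standoff [ 0.44504363 -0.1305    ]
turn [-3.000e-02  9.000e-02  5.612e+01] shift(now axes) [-53.7  46.9  -1.1] shift(target axes) [ 8.9 70.7 -1.1]
pour [ 0.47015837 -0.145     ]
```

View pics/lift.png

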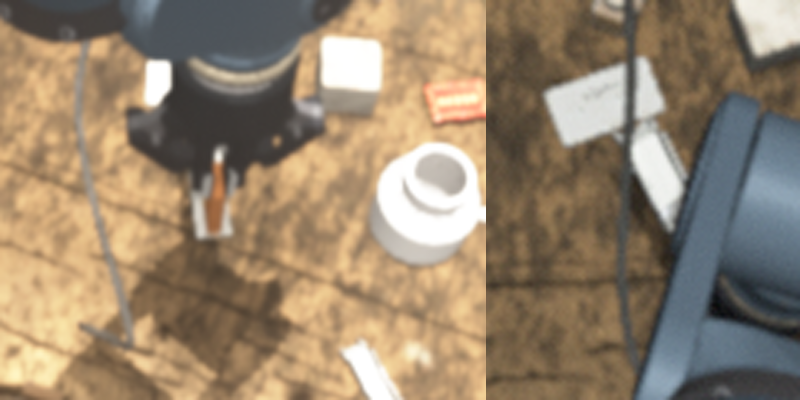

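The handle sits in the jaws, the scoop is up and level, and its empty ramp shows in the top view. Now to the stand-off behind the bottle.

Call:
play_rows --rows '[[[0, 0, 0], [-2.7, 2.3, 0], 1], [[0, 0, 0], [-5, 4.5, 0], 1], [[0, 0, 0], [-8, 7, 0], 1], [[0, 0, 0], [-9, 8, 0], 1], [[0, 0, 0], [-9, 8, 0], 1], [[0, 0, 0], [-9, 8, 0], 1], [[0, 0, 0], [-6, 5, 0], 1], [[0, 0, 1], [-4, 3, 0], 1], [[0, 0, 2], [-1, 1, 0], 1], [[0, 0, 3], [0, 0, 0], 1], [[0, 0, 4], [0, 0, 0], 1], [[0, 0, 4], [0, 0, 0], 1]]'

```text
t: 8.3
tcp_pos: [0.4454, -0.1309, 0.1514]
tool_rot: [0.995, 0.103, -0.0, -0.0]
force: [-0.5, 0.6, -1.9]
finger_gap: 0.111
gripper_force: 68.6
```

Call:
play_rows --rows '[[[0, 0, 4], [0, 0, 0], 1], [[0, 0, 4], [0, 0, 0], 1], [[0, 0, 4], [0, 0, 0], 1], [[0, 0, 4], [0, 0, 0], 1], [[0, 0, 4], [0, 0, 0], 1], [[0, 0, 4], [0, 0, 0], 1], [[0, 0, 4], [0, 0, 0], 1], [[0, 0, 4], [0, 0, 0], 1], [[0, 0, 4], [0, 0, 0], 1], [[0, 0, 3], [0, 0, 0], 1], [[0, 0, 2], [0, 0, 0], 1], [[0, 0, 1], [0, 0, 0], 1]]'

```text
t: 9.3
tcp_pos: [0.4454, -0.1307, 0.1514]
tool_rot: [0.966, -0.259, -0.0, -0.0]
force: [0.3, 0.5, -2.6]
finger_gap: 0.106
gripper_force: 68.6
```

Run:
```python
from h import *
s=st(); print(s['gripper_force'],s['ft_torque'])
im,d=shot('scene'); im2,d2=shot('top')
np.save('so.npy',s['tcp_pos'])
a=cv2.resize(im[150:290,240:380,::-1],(400,400),interpolation=cv2.INTER_CUBIC); b=cv2.resize(im2[150:270,280:400,::-1],(400,400),interpolation=cv2.INTER_CUBIC)
cv2.imwrite('pics/so.png',np.hstack([a,b]))
plan((.47016,-.145,.1515),-120)
T=rot(s['tool_rot']).as_matrix(); p=s['tcp_pos']
for n,dd in(('scene',d),('top',d2)):
    P=cloud(n,dd); L=(P-p)@T   # tool coords
    X=L[...,0]-.067; Y=L[...,1]; Zs=.0319-L[...,2]
    m=(X>-.05)&(X<.075)&(abs(Y)<.018)&(Zs>-.01)&(Zs<.04)
    for x in np.arange(-.03,.08,.01):
        k=m&(abs(X-x)<.005)
        if k.sum()>2: print(n,round(x,3),k.sum(),'floor z',np.median(Zs[k&(abs(Y)<.009)]).round(4),'max',np.percentile(Zs[k],95).round(4),'y',Y[k].min().round(4),Y[k].max().round(4))
    m=(abs(P[...,2]-.09)<.004)&(P[...,0]>.56)&(P[...,0]<.63)&(P[...,1]<-.18)&(P[...,1]>-.25)&~m
    q=P[m]; print(n,'rim',len(q),(q.min(0)+q.max(0))/2,cv2.minEnclosingCircle((q[:,:2]*1000).astype(np.float32)))
```

```text
t 9.3 q [-0.527  0.398  1.882  0.     0.863  1.567] p [ 0.4454 -0.1307  0.1514]
ty yaw -120.01 z [-0.  0. -1.] F [ 0.3  0.5 -2.6] gap 0.106
68.58576893806458 [ 0.04073361  0.1032503  -0.04091828]
turn [-0.01  0.02  0.1 ] shift(now axes) [28.5  0.1 -0.1] shift(target axes) [28.5  0.  -0.1]
scene 0.01 12 floor z nan max 0.0258 y 0.0123 0.0141
scene 0.02 25 floor z 0.0042 max 0.0227 y 0.0001 0.0145
scene 0.03 47 floor z 0.0064 max 0.0256 y -0.0061 0.0144
scene 0.04 59 floor z 0.009 max 0.0276 y -0.0117 0.0145
scene 0.05 74 floor z 0.0125 max 0.031 y -0.0135 0.0143
scene 0.06 45 floor z 0.0152 max 0.0288 y -0.0131 0.0145
scene 0.07 34 floor z 0.0089 max 0.018 y -0.0133 0.0141
scene rim 102 [ 0.59448378 -0.2172675   0.08986013] ((594.4815673828125, -217.51321411132812), 27.61376953125)
top rim 70 [ 0.59647067 -0.21650788  0.08992674] ((594.4760131835938, -216.8004608154297), 26.46318244934082)
  return _methods._mean(a, axis=axis, dtype=dtype,
  ret = ret.dtype.type(ret / rcount)
```

View pics/so.png

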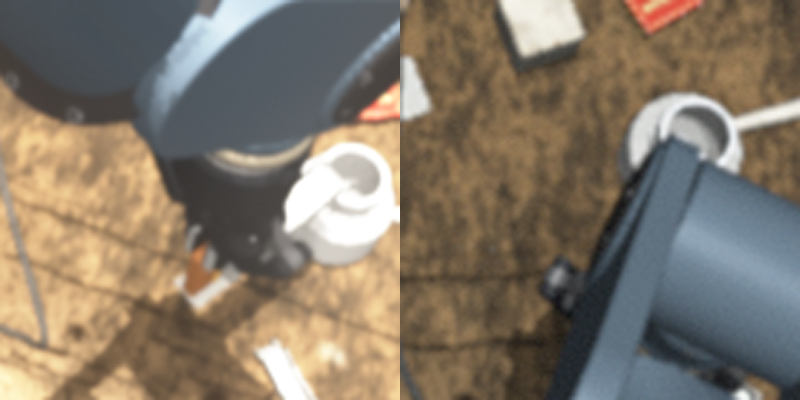

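The scoop is level, its lip pointing at the bottle mouth at (345,185) in the left view. The measured mouth position agrees. Moving forward over the mouth and then down.

Call:
play_rows --rows '[[[0, 0, 0], [2.5, 0, 0], 1], [[0, 0, 0], [5, 0, 0], 1], [[0, 0, 0], [7, 0, 0], 1], [[0, 0, 0], [7, 0, 0], 1], [[0, 0, 0], [5, 0, 0], 1], [[0, 0, 0], [2, 0, 0], 1], [[0, 0, 0], [0, 0, 4], 1], [[0, 0, 0], [0, 0, 7], 1], [[0, 0, 0], [0, 0, 8], 1], [[0, 0, 0], [0, 0, 8], 1], [[0, 0, 0], [0, 0, 5], 1], [[0, 0, 0], [0, 0, 2], 1]]'

```text
t: 10.4
tcp_pos: [0.4693, -0.1443, 0.1161]
tool_rot: [0.966, -0.258, -0.001, -0.0]
force: [-0.4, 0.3, -2.2]
finger_gap: 0.105
gripper_force: 68.6
```

Run:
```python
from h import *
s=st(); print(s['ft_torque'])
im,d=shot('scene')
cv2.imwrite('pics/in.png',cv2.resize(im[180:260,300:390,::-1],(675,600),interpolation=cv2.INTER_CUBIC))
plan((.47016,-.145,.112),-120)
```

```text
t 10.4 q [-0.526  0.489  1.848 -0.     0.808  1.566] p [ 0.4693 -0.1443  0.1161]
ty yaw -119.89 z [-0.003  0.001 -1.   ] F [-0.4  0.3 -2.2] gap 0.105
[ 0.04047159  0.08681377 -0.03150363]
turn [0.   0.15 0.11] shift(now axes) [0.9 0.2 4.3] shift(target axes) [0.9 0.2 4.3]
```

View pics/in.png

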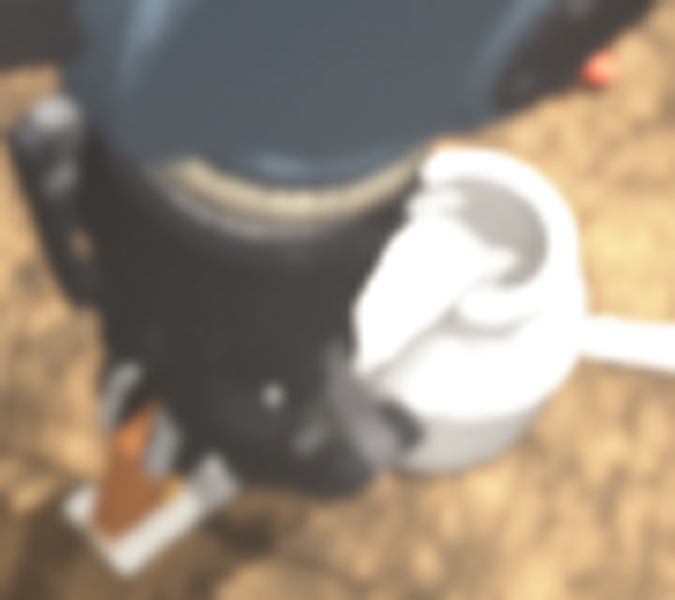

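The lip is just over and inside the mouth, at (480,250). Creeping down to seat it.

Call:
play_rows --rows '[[[0, 0, 0], [0.5, 0, 1.5], 1], [[0, 0, 0], [0, 0, 1], 1], [[0, 0, 0], [0, 0, 0.5], 1], [[0, 0, 0], [0, 0, 0], 1], [[0, 0, 0], [0, 0, 0], 1]]'

```text
t: 10.87
tcp_pos: [0.4709, -0.1452, 0.1147]
tool_rot: [0.966, -0.258, 0.0, 0.0]
force: [-0.2, 0.8, -1.5]
finger_gap: 0.11
gripper_force: 68.6
```

Call:
play_rows --rows '[[[0, 0, 0], [0, 0, 0.7], 1], [[0, 0, 0], [0, 0, 0.4], 1], [[0, 0, 0], [0, 0, 0], 1], [[0, 0, 0], [0, 0, 0], 1]]'

```text
t: 11.2
tcp_pos: [0.4708, -0.1451, 0.1134]
tool_rot: [0.966, -0.258, 0.0, 0.0]
force: [-0.8, -0.3, -1.5]
finger_gap: 0.106
gripper_force: 68.6
```

Call:
play_rows --rows '[[[0, 0, 0], [0, 0, 0.8], 1], [[0, 0, 0], [0, 0, 0.4], 1], [[0, 0, 0], [0, 0, 0], 1], [[0, 0, 0], [0, 0, 0], 1]]'

```text
t: 11.53
tcp_pos: [0.4708, -0.1452, 0.1122]
tool_rot: [0.966, -0.258, -0.0, -0.0]
force: [-0.2, 0.1, -1.6]
finger_gap: 0.111
gripper_force: 68.6
```

Call:
play_rows --rows '[[[0, 0, 0], [0, 0, 0.6], 1], [[0, 0, 0], [0, 0, 0.3], 1], [[0, 0, 0], [0, 0, 0], 1], [[0, 0, 0], [0, 0, 0], 1]]'

```text
t: 11.87
tcp_pos: [0.4707, -0.1451, 0.1113]
tool_rot: [0.966, -0.258, -0.0, -0.0]
force: [-1.4, 0.9, -1.2]
finger_gap: 0.11
gripper_force: 68.7
```

Call:
play_rows --rows '[[[0, 0, 0], [0, 0, 0.6], 1], [[0, 0, 0], [0, 0, 0.4], 1], [[0, 0, 0], [0, 0, 0], 1], [[0, 0, 0], [0, 0, 0], 1]]'

```text
t: 12.2
tcp_pos: [0.4704, -0.1449, 0.1103]
tool_rot: [0.966, -0.258, -0.0, -0.0]
force: [-1.6, 1.0, 0.5]
finger_gap: 0.105
gripper_force: 68.8
```

Run:
```python
from h import *
s=st(); print(s['ft_torque'])
for n in ('scene','top'):
    im,d=shot(n); P=cloud(n,d); T=rot(s['tool_rot']).as_matrix(); L=(P-s['tcp_pos'])@T
    X=L[...,0]-.067; Y=L[...,1]; Zs=.0319-L[...,2]; m=(X>-.05)&(X<.08)&(abs(Y)<.018)&(Zs>-.02)&(Zs<.04)
    for x in np.arange(.02,.08,.01):
        k=m&(abs(X-x)<.005)&(abs(Y)<.009)
        if k.sum()>2: print(n,round(x,3),k.sum(),np.median(Zs[k]).round(4),'world z',np.median(P[...,2][k]).round(4))
    q=P[(abs(P[...,2]-.09)<.003)&(P[...,0]>.56)&(P[...,0]<.63)&(P[...,1]<-.18)&(P[...,1]>-.25)]; print('rim max x,min/max y',q.max(0),q.min(0))
```

```text
t 12.2 q [-0.526  0.499  1.851 -0.     0.792  1.566] p [ 0.4704 -0.1449  0.1103]
ty yaw -119.89 z [-0.001  0.    -1.   ] F [-1.6  1.   0.5] gap 0.105
[ 0.14073946  0.22371287 -0.00231975]
scene 0.03 21 0.0073 world z 0.0856
scene 0.04 30 0.0109 world z 0.0892
scene 0.05 38 0.0139 world z 0.0922
scene 0.06 31 0.0169 world z 0.0952
scene 0.07 12 0.0108 world z 0.0891
rim max x,min/max y [ 0.62047953 -0.19246968  0.09288533] [ 0.56028621 -0.24292429  0.08717055]
rim max x,min/max y [ 0.62043145 -0.21086406  0.09297057] [ 0.59456396 -0.24243223  0.08718702]
```

Contact: about 2 N on the rim and the crest at z 0.095, so the lip is hooked inside. Now tipping about the crest.

Call:
play_rows --rows '[[[0, -1, 0], [0.3, 0, -2.2], 1], [[0, -1.5, 0], [0.4, 0, -3.3], 1], [[0, -2, 0], [0.6, 0, -4.4], 1], [[0, -2, 0], [0.6, 0, -4.4], 1], [[0, -2, 0], [0.6, 0, -4.4], 1], [[0, -2, 0], [0.6, 0, -4.4], 1], [[0, -2, 0], [0.6, 0, -4.4], 1], [[0, -1.5, 0], [0.4, 0, -3.3], 1], [[0, 0, 0], [0, 0, 0], 1], [[0, 0, 0], [0, 0, 0], 1]]'

```text
t: 13.13
tcp_pos: [0.4779, -0.1493, 0.1401]
tool_rot: [0.959, -0.256, -0.117, -0.031]
force: [-0.0, 0.5, -2.7]
finger_gap: 0.105
gripper_force: 68.6
```

```bash
cat > c.py <<'E'
from h import *
s=st(); T=rot(s['tool_rot']).as_matrix(); p=s['tcp_pos']; M=np.array([.594,-.2167]); A=np.array([np.cos(np.radians(-30)),np.sin(np.radians(-30))])
B=np.array([A[1],-A[0]])
for nm,v in (('corner',[.127,0,.017]),('tip',[.1397,0,.0272])):
    c=p+T@np.array(v); print(nm,'along',((c[:2]-M)@A*1000).round(1),'lat',((c[:2]-M)@B*1000).round(1),'z-rim',((c[2]-.09)*1000).round(1))
print('tilt',np.degrees(np.arctan2(-T[2,0],-T[2,2])).round(2),'roll',T[2,1].round(4),'torque',s['ft_torque'].round(2),'gf',s['gripper_force'])
E
python3 c.py
```

```text
t 13.13 q [-5.260e-01  5.580e-01  1.626e+00 -1.000e-03  1.200e+00  1.567e+00] p [ 0.4779 -0.1493  0.1401]
ty yaw -119.89 z [-0.208  0.12  -0.971] F [-0.   0.5 -2.7] gap 0.105
corner along -15.1 lat -0.5 z-rim 3.1
tip along -5.2 lat -0.6 z-rim -9.8
tilt 13.9 roll -0.0 torque [-0.06 -0.12 -0.05] gf 68.60380411148071
```

Call:
play_rows --rows '[[[0, -1, 0], [0.3, 0, -2.05], 1], [[0, -1, 0], [0.3, 0, -2.05], 1], [[0, -1, 0], [0.3, 0, -2.05], 1], [[0, -1, 0], [0.3, 0, -2.05], 1], [[0, -1, 0], [0.3, 0, -2.05], 1], [[0, -1, 0], [0.3, 0, -2.05], 1], [[0, -1, 0], [0.3, 0, -2.05], 1], [[0, -1, 0], [0.3, 0, -2.05], 1], [[0, -1, 0], [0.3, 0, -2.05], 1], [[0, -1, 0], [0.3, 0, -2.05], 1], [[0, 0, 0], [0, 0, 0], 1], [[0, 0, 0], [0, 0, 0], 1]]'

```text
t: 14.13
tcp_pos: [0.485, -0.1533, 0.1585]
tool_rot: [0.945, -0.252, -0.201, -0.054]
force: [-0.1, -0.4, -1.5]
finger_gap: 0.106
gripper_force: 68.6
```

```bash
python3 c.py
```

```text
t 14.13 q [-5.250e-01  6.300e-01  1.466e+00 -1.000e-03  1.464e+00  1.568e+00] p [ 0.485  -0.1533  0.1585]
ty yaw -119.88 z [-0.352  0.202 -0.914] F [-0.1 -0.4 -1.5] gap 0.106
corner along -16.9 lat -0.6 z-rim 1.3
tip along -9.5 lat -0.6 z-rim -13.1
tilt 23.98 roll 0.0 torque [-0.15 -0.25 -0.01] gf 68.63472819328308
```

Call:
play_rows --rows '[[[0, -1, 0], [0.4, 0, -2.25], 1], [[0, -1, 0], [0.4, 0, -2.25], 1], [[0, -1, 0], [0.4, 0, -2.25], 1], [[0, -1, 0], [0.4, 0, -2.25], 1], [[0, -1, 0], [0.4, 0, -2.25], 1], [[0, -1, 0], [0.4, 0, -2.25], 1], [[0, -1, 0], [0.3, 0, -2.2], 1], [[0, -1, 0], [0.3, 0, -2.2], 1], [[0, -1, 0], [0.3, 0, -2.2], 1], [[0, -1, 0], [0.3, 0, -2.2], 1], [[0, -1, 0], [0.3, 0, -2.2], 1], [[0, -1, 0], [0.3, 0, -2.2], 1]]'

```text
t: 15.13
tcp_pos: [0.4999, -0.1619, 0.1802]
tool_rot: [0.919, -0.245, -0.299, -0.08]
force: [-0.4, -0.4, -1.9]
finger_gap: 0.106
gripper_force: 68.7
```

Call:
play_rows --rows '[[[0, -1, 0], [0.3, 0, -2.2], 1], [[0, -1, 0], [0.3, 0, -2.2], 1], [[0, -1, 0], [0.3, 0, -2.2], 1], [[0, -1, 0], [0.3, 0, -2.2], 1], [[0, -1, 0], [0.3, 0, -2.2], 1], [[0, 0, 0], [0, 0, 0], 1], [[0, 0, 0], [0, 0, 0], 1], [[0, 0, 0], [0, 0, 0], 1], [[0, 0, 0], [0, 0, 0], 1], [[0, 0, 0], [0, 0, 0], 1], [[0, 0, 0], [0, 0, 0], 1], [[0, 0, 0], [0, 0, 0], 1]]'

```text
t: 16.13
tcp_pos: [0.5066, -0.1657, 0.188]
tool_rot: [0.905, -0.242, -0.338, -0.09]
force: [0.4, 0.6, -1.6]
finger_gap: 0.11
gripper_force: 68.7
```

```bash
python3 c.py
python3 - <<'E'
from h import *
im,d=shot('scene'); im2,d2=shot('top')
a=cv2.resize(im[150:290,240:380,::-1],(400,400),interpolation=cv2.INTER_CUBIC); b=cv2.resize(im2[150:270,280:400,::-1],(400,400),interpolation=cv2.INTER_CUBIC)
cv2.imwrite('pics/pour.png',np.hstack([a,b]))
E
```

```text
t 16.13 q [-0.525  0.788  1.181 -0.002  1.889  1.568] p [ 0.5066 -0.1657  0.188 ]
ty yaw -119.89 z [-0.569  0.327 -0.755] F [ 0.4  0.6 -1.6] gap 0.11
corner along -16.4 lat -0.6 z-rim 1.8
tip along -13.6 lat -0.6 z-rim -14.2
tilt 40.99 roll 0.0001 torque [-0.29 -0.44 -0.02] gf 68.73788595199585
```

View pics/pour.png

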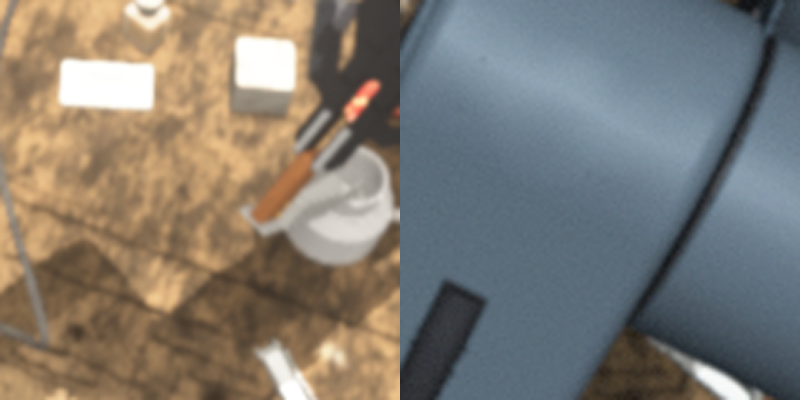

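The scoop is tipped 41° with its lip in the mouth and the bottle upright. The gripper hides part of the trough, so I'll use depth numbers to check it has emptied.

```bash
cat > e.py <<'E'
from h import *
F=[];
for i in range(6):
    im,d=snapshot('scene'); s=sense(); F.append(np.r_[s['force'],s['ft_torque']])
print('F',np.mean(F,0).round(2)); s=st(); T=rot(s['tool_rot']).as_matrix(); P=cloud('scene',d); L=(P-s['tcp_pos'])@T
X=L[...,0]-.067; Y=L[...,1]; Zs=.0319-L[...,2]; m=(X>-.05)&(X<.08)&(abs(Y)<.010)&(Zs>-.02)&(Zs<.04)&(d>0)
for x in np.arange(-.05,.08,.01):
    k=m&(abs(X-x)<.005)
    if k.sum()>1: print(round(x,3),k.sum(),'z med',(np.median(Zs[k])*1e3).round(1),'max',(Zs[k].max()*1e3).round(1),'y',(Y[k].min()*1e3).round(0),(Y[k].max()*1e3).round(0))
# inside the mouth
q=P[(np.hypot(P[...,0]-.594,P[...,1]+.2167)<.022)]; print('in mouth z',np.percentile(q[:,2],[0,10,50,90]).round(3),len(q))
E
python3 e.py
```

```text
F [ 0.    0.1  -1.83 -0.25 -0.41  0.02]
t 16.53 q [-0.525  0.788  1.18  -0.002  1.889  1.568] p [ 0.5067 -0.1658  0.1878]
ty yaw -119.89 z [-0.569  0.327 -0.755] F [-0.  -1.  -2.6] gap 0.105
-0.05 25 z med 13.5 max 26.1 y 5.0 10.0
0.01 3 z med 2.3 max 3.1 y -8.0 -2.0
0.02 12 z med 3.7 max 5.7 y -9.0 -1.0
0.03 15 z med 7.1 max 8.9 y -9.0 2.0
0.04 19 z med 9.9 max 13.2 y -10.0 3.0
0.05 20 z med 13.1 max 15.8 y -10.0 6.0
0.06 16 z med 15.6 max 17.3 y -9.0 6.0
0.07 10 z med -13.7 max -5.8 y 5.0 10.0
in mouth z [0.081 0.302 0.352 0.368] 921
```

Nothing is left on the ramp or the floor, and the lip is still in the mouth. Lifting straight up out of the mouth, then levelling.

Call:
play_rows --rows '[[[0, 0, 0], [-1.3, 0, -1.5], 1], [[0, 0, 0], [-2.6, 0, -3], 1], [[0, 0, 0], [-5.2, 0, -6], 1], [[0, 0, 0], [-7.9, 0, -9], 1], [[0, 0, 0], [-7.9, 0, -9], 1], [[0, 0, 0], [-7.9, 0, -9], 1], [[0, 0, 0], [-7.9, 0, -9], 1], [[0, 0, 0], [-5.2, 0, -6], 1], [[0, 0, 0], [-2.6, 0, -3], 1], [[0, 0, 0], [0, 0, 0], 1]]'

```text
t: 17.37
tcp_pos: [0.5069, -0.1659, 0.2628]
tool_rot: [0.905, -0.242, -0.337, -0.09]
force: [-0.2, -0.0, -1.5]
finger_gap: 0.104
gripper_force: 68.7
```

Call:
play_rows --rows '[[[0, 2, 0], [0, 0, 0], 1], [[0, 5, 0], [0, 0, 0], 1], [[0, 6, 0], [0, 0, 0], 1], [[0, 6, 0], [0, 0, 0], 1], [[0, 6, 0], [0, 0, 0], 1], [[0, 6, 0], [0, 0, 0], 1], [[0, 5, 0], [0, 0, 0], 1], [[0, 4, 0], [0, 0, 0], 1], [[0, 1, 0], [0, 0, 0], 1], [[0, 0, 0], [0, 0, 0], 1], [[0, 0, 0], [0, 0, 0], 1]]'

```text
t: 18.28
tcp_pos: [0.5066, -0.1658, 0.2613]
tool_rot: [0.966, -0.258, -0.001, -0.0]
force: [-0.0, -0.3, -0.4]
finger_gap: 0.11
gripper_force: 68.7
```

```bash
python3 e.py; python3 -c "
from h import *
plan((.474,-.0656,.13),-63.95)"
```

```text
F [ 0.33 -0.25 -1.44  0.03  0.06  0.  ]
t 18.58 q [-0.526  0.339  1.591 -0.     1.213  1.566] p [ 0.507  -0.1661  0.261 ]
ty yaw -119.9 z [-0.001  0.    -1.   ] F [ 0.4 -0.3 -1.7] gap 0.107
-0.05 21 z med 16.1 max 26.5 y 5.0 10.0
-0.03 13 z med 2.1 max 4.7 y -0.0 5.0
-0.02 10 z med 1.9 max 4.8 y -0.0 5.0
0.02 15 z med 4.2 max 5.8 y -10.0 -3.0
0.03 11 z med 5.8 max 7.7 y -8.0 0.0
0.05 19 z med 13.3 max 15.8 y -1.0 8.0
0.06 30 z med 15.4 max 18.7 y -9.0 7.0
0.07 7 z med 8.4 max 14.4 y -8.0 4.0
in mouth z [0.018 0.231 0.241 0.257] 82
turn [-3.000e-02  6.000e-02 -5.595e+01] shift(now axes) [-78.5 -70.7 131.1] shift(target axes) [  14.5 -104.7  131. ]
```

The trough is empty: its floor now reads 2 mm. Carrying the scoop back to its old clear place.

Call:
play_rows --rows '[[[0, 0, 0], [-4, -4, 5], 1], [[0, 0, 0], [-8, -7, 11], 1], [[0, 0, 0], [-10, -9, 14], 1], [[0, 0, 0], [-10, -9, 14], 1], [[0, 0, 0], [-10, -9, 14], 1], [[0, 0, 0], [-10, -9, 14], 1], [[0, 0, 0], [-10, -9, 14], 1], [[0, 0, 0], [-8.5, -7.7, 11], 1], [[0, 0, 0], [-5, -5, 8], 1], [[0, 0, 0], [-3, -2, 4], 1], [[0, 0, 0], [0, 0, 0], 1]]'

```text
t: 19.5
tcp_pos: [0.4729, -0.0644, 0.1517]
tool_rot: [0.966, -0.257, -0.001, -0.0]
force: [-0.4, -0.5, -1.6]
finger_gap: 0.107
gripper_force: 68.7
```

Call:
play_rows --rows '[[[0, 0, -2], [0, 0, 0], 1], [[0, 0, -5], [0, 0, 0], 1], [[0, 0, -6.5], [0, 0, 0], 1], [[0, 0, -6.5], [0, 0, 0], 1], [[0, 0, -6.5], [0, 0, 0], 1], [[0, 0, -6.5], [0, 0, 0], 1], [[0, 0, -6.5], [0, 0, 0], 1], [[0, 0, -6.5], [0, 0, 0], 1], [[0, 0, -5], [0, 0, 0], 1], [[0, 0, -4], [0, 0, 0], 1], [[0, 0, -1], [0, 0, 0], 1], [[0, 0, 0], [0, 0, 0], 1]]'

```text
t: 20.5
tcp_pos: [0.4746, -0.066, 0.1531]
tool_rot: [0.974, 0.225, 0.001, 0.001]
force: [-0.1, -0.0, -1.0]
finger_gap: 0.104
gripper_force: 68.7
```

Run:
```python
from h import *
s=st(); plan((.474,-.0656,.0345),-63.95)
for n in('top','scene'):
    im,d=shot(n); P=cloud(n,d)
    q=P[(abs(P[...,2]-.09)<.003)&(P[...,0]>.55)&(P[...,0]<.64)&(P[...,1]<-.17)&(P[...,1]>-.26)]; print(n,'rim',len(q),(q.min(0)+q.max(0))/2)
    q=P[(np.hypot(P[...,0]-.594,P[...,1]+.2167)<.020)]; print('mouth z',np.percentile(q[:,2],[1,10,30,50,70,90]).round(3),len(q)); print(np.unique(q[:,2].round(2),return_counts=True))
```

```text
t 20.5 q [-0.372  0.411  1.847 -0.     0.882  0.745] p [ 0.4746 -0.066   0.1531]
ty yaw -63.97 z [ 0.002 -0.001 -1.   ] F [-0.1 -0.  -1. ] gap 0.104
turn [ 0.09 -0.07 -0.02] shift(now axes) [ -0.5  -0.9 118.6] shift(target axes) [ -0.4  -0.7 118.6]
top rim 62 [ 0.59769391 -0.21652571  0.0902672 ]
mouth z [0.004 0.007 0.008 0.019 0.022 0.024] 47
(array([0.  , 0.01, 0.02, 0.03]), array([ 3, 18, 23,  3]))
scene rim 125 [ 0.59421892 -0.2161861   0.08996517]
mouth z [0.021 0.021 0.021 0.021 0.021 0.021] 1
(array([0.02]), array([1]))
```

The bottle hasn't moved, and balls show in it at about z 0.02. Setting the scoop down.

Call:
play_rows --rows '[[[0, 0, 0], [0, 0, 8], 1], [[0, 0, 0], [0, 0, 15], 1], [[0, 0, 0], [0, 0, 20], 1], [[0, 0, 0], [0, 0, 20], 1], [[0, 0, 0], [0, 0, 20], 1], [[0, 0, 0], [0, 0, 15], 1], [[0, 0, 0], [0, 0, 10], 1], [[0, 0, 0], [0, 0, 6], 1], [[0, 0, 0], [0, 0, 3], 1], [[0, 0, 0], [0, 0, 1], 1], [[0, 0, 0], [0, 0, 0], 1], [[0, 0, 0], [0, 0, 0], 1]]'

```text
t: 21.6
tcp_pos: [0.4742, -0.0654, 0.035]
tool_rot: [0.974, 0.226, 0.001, 0.0]
force: [-0.6, -0.4, -1.4]
finger_gap: 0.113
gripper_force: 68.7
```

Call:
play_rows --rows '[[[0, 0, 0], [0, 0, 1], 1], [[0, 0, 0], [0, 0, 0.8], 1], [[0, 0, 0], [0, 0, 0], 1], [[0, 0, 0], [0, 0, 0], 1]]'

```text
t: 21.93
tcp_pos: [0.4738, -0.0653, 0.0329]
tool_rot: [0.974, 0.226, 0.0, 0.0]
force: [-0.4, -0.0, -1.7]
finger_gap: 0.105
gripper_force: 68.7
```

Call:
play_rows --rows '[[[0, 0, 0], [0, 0, 0.5], 1], [[0, 0, 0], [0, 0, 0.5], 1], [[0, 0, 0], [0, 0, 0], 1], [[0, 0, 0], [0, 0, 0], 1]]'

```text
t: 22.27
tcp_pos: [0.4737, -0.0655, 0.0319]
tool_rot: [0.974, 0.226, 0.0, 0.0]
force: [-0.7, -0.8, 2.7]
finger_gap: 0.106
gripper_force: 69.1
```

Touching the bench. Releasing and rising.

Call:
play_rows --rows '[[[0, 0, 0], [0, 0, 0], 1], [[0, 0, 0], [0, 0, 0], 1], [[0, 0, 0], [0, 0, 0], 0.86], [[0, 0, 0], [0, 0, 0], 0.8], [[0, 0, 0], [0, 0, 0], 0.7], [[0, 0, 0], [0, 0, 0], 0.55], [[0, 0, 0], [0, 0, 0], 0.5], [[0, 0, 0], [0, 0, 0], 0.5], [[0, 0, 0], [0, 0, 0], 0.5]]' --grip_force 20

```text
t: 23.02
tcp_pos: [0.4737, -0.0652, 0.0317]
tool_rot: [0.974, 0.226, 0.0, 0.0]
force: [0.3, 0.4, -0.4]
finger_gap: 0.494
gripper_force: 0.0
```

Call:
play_rows --rows '[[[0, 0, 0], [0, 0, -5], 0.5], [[0, 0, 0], [0, 0, -10], 0.5], [[0, 0, 0], [0, 0, -20], 0.5], [[0, 0, 0], [0, 0, -25], 0.5], [[0, 0, 0], [0, 0, -25], 0.5], [[0, 0, 0], [0, 0, -25], 0.5], [[0, 0, 0], [0, 0, -20], 0.5], [[0, 0, 0], [-25, 15, 0], 0.5], [[0, 0, 0], [-30, 16, 0], 0.5], [[0, 0, 0], [-30, 16, 0], 0.5], [[0, 0, 0], [-20, 10, 0], 0.5], [[0, 0, 0], [0, 0, 0], 0.5]]'

```text
t: 24.02
tcp_pos: [0.4027, -0.1651, 0.1627]
tool_rot: [0.975, 0.224, -0.0, 0.001]
force: [0.6, 0.6, 0.6]
finger_gap: 0.503
gripper_force: 0.0
```

Run:
```python
from h import *
s=st()
for n in('top','scene'):
    im,d=shot(n); P=cloud(n,d); Z=P[...,2]
    q=P[(abs(Z-.09)<.003)&(P[...,0]>.55)&(P[...,0]<.64)&(P[...,1]<-.17)&(P[...,1]>-.26)]; print(n,'rim',len(q),((q.min(0)+q.max(0))/2).round(4))
    a=np.radians(26.05); c=np.array([.534,-.0363]); A=np.array([np.cos(a),np.sin(a)]); B=np.array([-A[1],A[0]])
    S=(P[...,:2]-c)@A; t=(P[...,:2]-c)@B
    for x in np.arange(-.08,.08,.02):
        k=(abs(S-x)<.008)&(abs(t)<.02)&(Z<.1)
        if k.sum()>3:
            w=k&(Z>.018)&(Z<.03); print(round(x,2),k.sum(),'floor',np.median(Z[k&(abs(t)<.008)]).round(4) if (k&(abs(t)<.008)).any() else None,'wallL/R',np.median(t[w&(t>0)]).round(4) if (w&(t>0)).any() else None,np.median(t[w&(t<0)]).round(4) if (w&(t<0)).any() else None,'max',Z[k].max().round(4))
    q=P[(np.hypot(P[...,0]-.594,P[...,1]+.2167)<.020)]; print('mouth z',np.percentile(q[:,2],[1,30,50,70,90]).round(3),len(q))
    # stray balls: blobs 12-24 mm high compared to the first picture
```

```text
t 24.02 q [-6.460e-01  3.430e-01  1.937e+00 -1.000e-03  8.600e-01  4.740e-01] p [ 0.4027 -0.1651  0.1627]
ty yaw -64.11 z [ 0.    -0.001 -1.   ] F [0.6 0.6 0.6] gap 0.503
top rim 96 [ 0.594  -0.2162  0.0902]
-0.08 110 floor 0.0156 wallL/R 0.0053 None max 0.0681
-0.06 107 floor 0.0616 wallL/R 0.0058 None max 0.0699
-0.04 96 floor 0.004 wallL/R 0.0125 -0.0119 max 0.0323
-0.02 102 floor 0.0043 wallL/R 0.0127 -0.012 max 0.03
0.0 104 floor 0.0037 wallL/R 0.0125 -0.0124 max 0.0298
0.02 102 floor 0.0056 wallL/R 0.0132 -0.0123 max 0.0299
0.04 90 floor 0.0111 wallL/R 0.013 -0.0123 max 0.0341
0.06 71 floor 0.0174 wallL/R 0.0056 -0.0116 max 0.0364
mouth z [0.004 0.007 0.01  0.021 0.025] 67Traceback (most recent call last):
  File "<stdin>", line 5, in <module>
    return umr_minimum(a, axis, None, out, keepdims, initial, where)
ValueError: zero-size array to reduction operation minimum which has no identity
```

Run:
```python
from h import *
from scipy.ndimage import label
im,d=shot('top'); P=cloud('top',d); Z=P[...,2]
l,k=label((Z>.011)&(Z<.024)&(P[...,0]>.3)&(P[...,0]<.85)&(abs(P[...,1]+.1)<.3))
bad=0
for i in range(1,k+1):
    q=P[l==i]; e=q.max(0)-q.min(0)
    if len(q)>=15 and max(e[:2])<.03: print(len(q),q.mean(0).round(3),e.round(3))
```

```text
25 [ 0.839 -0.101  0.013] [0.023 0.017 0.005]
19 [ 0.825 -0.112  0.013] [0.017 0.013 0.006]
23 [0.748 0.125 0.019] [0.022 0.021 0.012]
16 [0.735 0.157 0.022] [0.009 0.018 0.007]
24 [0.715 0.159 0.019] [0.019 0.023 0.012]
59 [0.705 0.185 0.021] [0.028 0.025 0.01 ]
17 [0.706 0.004 0.018] [0.009 0.02  0.012]
22 [0.645 0.019 0.013] [0.014 0.016 0.005]
15 [ 0.611 -0.25   0.016] [0.021 0.01  0.01 ]
30 [0.505 0.188 0.022] [0.02  0.018 0.006]
17 [ 0.458 -0.2    0.014] [0.019 0.013 0.006]
```

```bash
python3 -c "
from station import *
print(sign_off())"
```

```text
the job is handed in; nothing more can be done
None
```

I tipped the three balls into the bottle with the scoop's lip in its mouth, then stood the empty scoop level where it was, clear of the bottle, and handed the job in at about 24 s; the bottle hasn't moved, and the arm kept clear of the tin and vial. I confirmed the empty scoop and balls in the bottle from depth readings, but couldn't count all three.

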